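# Bolt the equipment case shut

## Task

Lock the black equipment case for transport: with one fingertip hold the long orange spring catch on its lid pressed down, and with the other fingertip push the bolt by its upright blue tab away from the robot, fully home into the brass keeper, keeping the catch down until it is there. Then let go of both, so that the catch springs back up and locks the bolt. Pick nothing up, and leave the battery, the cassette and the water bottle where they are.

Things in the scene. Friction and masses are not known exactly. Their poses are not given: they have to be found in the camera images.
- case: Black flat equipment case with aluminium edges, 300 x 400 mm (its x, y), 100 mm high, too heavy to move. Origin: centre of its underside; z up, x is the way the bolt slides home (roughly away from the robot), y to the left of that. On the lid, side by side along x: the bolt (centre line y = +34 mm) and the orange catch (y = -34 mm), 36 mm clear between blue tab and catch.
- bolt (a joint): Bolt position in m: 0 drawn back (start), 0.042 at its end stop; locks home from 0.038 to 0.042. Slides along the case's +x with about 2 N friction. While the catch is up it moves 2 mm at most; it is free while the catch is pressed 5 mm or more. If the catch is let go in between, it rests under the bolt, about 5 mm down, unlocked.
- bolt_tab (a point): Centre of the rear face (-x side, to be pushed) of the bolt's blue upright tab, 136 mm above the table. Tab: 10 mm thick (x), 32 mm wide (y), top 146 mm above the table. The steel bar below and behind it reaches 117 mm, a low staple over the bar 38 to 48 mm behind the tab's rear face (at the start) 122 mm, so a fingertip 123 to 140 mm above the table pushes the tab only.
- catch (a joint): How far the orange catch is pressed down, in m: 0 up (locking), 0.010 fully down at its stop. The spring pushes up with 3 N at the start of the stroke and 8 N fully down. It moves straight down and stays level wherever its top is pressed; a fingertip may slide along its top.
- catch_top (a point): Centre of the top face of the orange catch, a long key 100 mm (case x) x 32 mm (y) with thin black ribs. Top 136 mm above the table when up, 126 mm when fully down; the grey housing around it reaches 121 mm. It lies 68 mm to -y of the tab's centre and, at the start, 10 mm to +x of the tab's rear face.
- keeper (a point): Centre of the brass keeper staple on the case, 18 mm long (x), 34 mm wide, top 122 mm above the table, into which the bolt's tip slides; when home the tip goes right through it.
- battery: Bystander: loose grey camera battery with a yellow top, 70 x 45 x 38 mm, standing on the lid beside the lock; origin at the centre of its underside.
- cassette: Bystander: loose black tape cassette with a white label, 96 x 62 x 15 mm, lying on the lid beside the lock; origin at the centre of its underside.
- water: Bystander: closed clear water bottle with blue label and cap, 64 mm across, 190 mm high, standing on the table near the case; origin at the centre of its underside.

How it is judged:
On the way, in this order (a step that is already met when the one before it is completed fails the run):
1. a finger presses the catch down while the bolt is still drawn back (value of joint catch above 0.005 m and value of joint bolt below 0.006 m and contact force between the fingers and catch above 0.3 N), for 0.1 s.
2. the bolt is on its way, one finger pushing it and one holding the catch down (value of joint bolt between 0.012 and 0.036 m and contact force between the fingers and catch above 0.3 N and contact force between the fingers and bolt above 0.3 N).
3. the bolt is home with the catch still held down by a finger (value of joint bolt above 0.037 m and value of joint catch above 0.004 m and contact force between the fingers and catch above 0.3 N), for 0.1 s.
At the end, for the whole second after the job is handed in: The bolt is fully home (at least 37 of its 42 mm), the catch has sprung back up (within 2 mm of its top position), and battery, cassette and bottle stand within 15 mm of where they were (value of joint bolt above 0.037 m and value of joint catch below 0.002 m and distance of each of battery, cassette, water from where it was at the start of the episode below 0.015 m); the robot touches nothing.
It fails at once if the bolt was forced past the raised catch (value of joint bolt between 0.007 and 0.034 m and value of joint catch below 0.003 m).
It fails at once if a bystander was pushed, lifted or carried (more than 20 mm) or tipped (distance of any of battery, cassette, water from where it was at the start of the episode above 0.02 m or angle between any of battery, cassette, water's own z axis and vertical above 0.4 rad).
It also fails if it takes over 35 s, if anything falls off the work surface, if the arm or the gripper's body presses on something with over 40 N, if the wrist force passes 120 N, or if a joint passes its speed limit or range.

## Robot

A 7-joint arm with a two-finger parallel gripper is mounted at the origin on the work surface. World frame = base frame: x ahead of the robot, y to its left, z up, the work surface at z = 0. Lengths are in m, angles in rad, forces in N, time in s.
With the tool pointing down it reaches from about 0.4 to 0.85 m from the base axis. Payload 4.5 kg.
Tool frame: the origin (TCP) lies at the very end of the fingers, on their centre line; the grasp point (between the pads) lies behind it (r.grip_depth is the z of the grasp point in the tool frame, in m); z points along the fingers, y is the direction in which the jaws open and shut (so a half turn about z gives the same grasp; the last joint's range is limited). The gripper opens to 88 mm and grips with 3 to 60 N. Pads are 18 mm wide; open, the fingers measure 123 mm over their backs; the gripper's body (75 mm by 187 mm) begins 45 mm behind the grasp point.
Start: joints at [1.264, 0.689, -0.195, 1.565, 0.157, 0.902, -0.215], TCP at [0.209, -0.589, 0.239] pointing down, gripper open.
Joint ranges: [-3.01, 3.01], [-0.46, 2.08], [-1.47, 1.51], [0.13, 2.56], [-1, 4.14], [0.04, 2.09], [-2.66, 2.66]. Speed limits (rad/s): [2.57, 2.57, 3.14, 3.14, 3.14, 3.14, 3.14].

## Interface

Orientations are given as a unit quaternion [x, y, z, w].
In Python, from plant import sensors, cams, r gives the robot as it stands. The module is installed in compiled form; this text tells all that it offers.
- The arm moves only by the tool drive_tool, never from a script. Its argument "series" is a list that holds one entry, the list of rows, each a list of 5 numbers: the shift along the world's x, y, z in mm, then the turn about the world's z in rad, then the finger opening in mm, from 0 to 88.1. A call has 1 to 10 rows; each row shifts and turns the commanded pose from where the row before left it; what a row does not reach is not made up. A row lasts 1/10 s, in which the tool goes at most 50 mm and 8.59 degrees, less where a joint would pass 70% of its speed; a pose out of reach is approached as far as the arm can. A call with a gripper value outside its range is refused whole. The fingers move at their own pace and stop on an object; "force" is the grip in N (left out, the last holds). Time passes only in rows, so rows that do not move let the fingers close. It gives the time, the measured TCP pose, the force and the opening at its end, in the units of the state.
- sensors.get_state(): the state, without advancing time (a new reading comes with each control period).
- cams.snapshot(name): name is "scene" or "side" or "wrist"; returns the picture (384x512x3 uint8, blue, green, red); there is no depth.
- cams.camera_model(name): a dict with "fx", "fy", "cx", "cy" (pixels), "distortion" ([k1, k2, p1, p2, k3] as OpenCV has them; the pictures are not rectified), "camera_from_world" (4x4, takes a point from world to camera coordinates). Camera axes: x right, y down, z forward; pixel columns grow to the right and rows downward; lengths in m; the calibration is good to about 2 mm. A picture is of the moment at which its call begins: read the wrist's pose just before it. camera_model takes no time and is no camera call; for the wrist camera it gives the pose at the moment of the call.
- r.finish_job(): hands the job in, once; it reports no verdict.
Trained networks look in the newest picture that a camera, given by its name, has taken for a name from the list of things; names that differ only in an ending like _2 or _b are one class to them, and where a whole thing is asked for, a point or a joint stands for the part that bears it (a point fixed in the world has none). Each returns a list of dicts, best first, with "confidence" (0 to 1); they miss things now and then, are a little off and sometimes report something else, mostly with a low value. They report only what shows in the picture. A call takes as long as a camera call.
- cams.trace(camera, name): "mask" (384x512 bool, what is visible of it) and "at" ([column, row] in pixels, amid what is visible of it).
- cams.mark_of(camera, name): "at" ([column, row] in pixels: a listed point, or the origin of a listed thing).
The state is a dict: "clock": time; "q": joint angles; "qd": joint speeds; "joint_torque": joint torques, N m; "tool_pos": TCP position; "eef_rot": TCP orientation; "contact_force": force on the tool from outside, world axes, zero at the start; "moment": the same for the moment, N m; "opening": opening from 0.0 (shut) to 1.0 (fully open).
Only numpy, scipy, OpenCV 4.12 (cv2) and the standard library are available. Lean on these libraries where they do the work, as an engineer would, in place of code of your own. Each camera call takes 0.05 s, during which the arm holds its last target.

## Working session

There is one attempt and no reset: what is moved stays moved. The work goes in short steps, Python scripts to look and compute and a tool call to move; the robot and the scene stay as the last step left them, time stands still between calls to the robot, and variables do not carry over. Pictures are saved under pics/ and viewed, and the job is handed in when it is done.

Besides the shell and the picture viewer there is one more tool, called after "Emit:" by a JSON object that holds its "api" and its "payload". drive_tool: Moves the arm, as the interface text tells. Its arguments: {"type":"object","properties":{"series":{"type":"array","items":{"type":"array","items":{"type":"array","items":{"type":"number"}}}},"force":{"type":"number"}},"required":["series"]}

```bash
mkdir -p pics; ls
python3 - <<'E'
from plant import sensors,cams,r
import cv2,json
s=sensors.get_state(); print(s); print(r.grip_depth)
for n in ("scene","side"):
    im=cams.snapshot(n); cv2.imwrite(f"pics/{n}0.png",im)
    m=cams.camera_model(n); print(n,m)
    for k in ("bolt_tab","catch_top","keeper","battery","cassette","water","case"):
        print(k,[(d["at"],round(d["confidence"],2)) for d in cams.mark_of(n,k)][:3])
print(sensors.get_state()["clock"])
E
```

```text
pics
{'clock': 0.0, 'q': array([ 1.26378792,  0.69000234, -0.19447171,  1.56631262,  0.15731597,
        0.90252189, -0.21509227]), 'qd': array([ 2.23058906e-04, -1.60430556e-03,  5.22460054e-04,  5.74486308e-05,
        2.27260641e-03, -7.47108159e-04,  1.72818238e-03]), 'joint_torque': array([-9.68853601e-05, -5.27561152e+01, -1.26654770e+00, -1.53427541e+01,
       -5.25330228e-02,  6.67869084e-03,  1.54493414e-04]), 'tool_pos': array([ 0.20862312, -0.58848929,  0.23790589]), 'eef_rot': array([ 9.85510320e-01,  1.69612941e-01, -2.42102409e-04, -8.94755611e-04]), 'contact_force': array([ 0.23304051, -0.01946649, -0.0758136 ]), 'moment': array([0.01917316, 0.01584273, 0.01056677]), 'opening': 1.0014181935601074}
-0.0187
scene {'fx': 474.18518193117467, 'fy': 474.18518193117467, 'cx': 249.7491739703001, 'cy': 196.71280706607115, 'distortion': array([-0.06930003,  0.        ,  0.        ,  0.        ,  0.        ]), 'camera_from_world': array([[ 0.79872348,  0.60159345,  0.01123007, -0.45847683],
       [ 0.42342293, -0.54871381, -0.72085101, -0.15862998],
       [-0.42749715,  0.5805
[... 341 characters left out ...]
.68)]
side {'fx': 458.8820001459551, 'fy': 458.8820001459551, 'cx': 256.4153970013057, 'cy': 195.58691386576177, 'distortion': array([-0.01194723,  0.        ,  0.        ,  0.        ,  0.        ]), 'camera_from_world': array([[-0.87486324, -0.48427446, -0.00962042,  0.49342118],
       [-0.30407516,  0.56456879, -0.76733329,  0.2598492 ],
       [ 0.37703131, -0.66838636, -0.64117632,  0.90869457],
       [ 0.        ,  0.        ,  0.        ,  1.        ]])}
bolt_tab [([264.7, 182.1], 0.61)]
catch_top [([279.5, 168.5], 0.87)]
keeper [([232.4, 173.9], 0.76)]
battery [([219.3, 213.2], 0.61)]
cassette [([297.1, 159.5], 0.94)]
water [([376.5, 186.6], 0.67)]
case [([272.5, 222.6], 0.69)]
0.8
```

View pics.

```bash
cat > h.py <<'E'
import numpy as np,cv2
def K(m): return np.array([[m['fx'],0,m['cx']],[0,m['fy'],m['cy']],[0,0,1]])
def ray(m,p):
    u=cv2.undistortPoints(np.array([[p]],float),K(m),m['distortion'])[0,0]
    T=m['camera_from_world'];R=T[:3,:3]
    return -R.T@T[:3,3],R.T@np.array([u[0],u[1],1])
def atz(m,p,z):
    o,d=ray(m,p); return o+d*(z-o[2])/d[2]
def proj(m,P):
    T=m['camera_from_world']
    return cv2.projectPoints(np.atleast_2d(np.array(P,float)),cv2.Rodrigues(T[:3,:3])[0],T[:3,3],K(m),m['distortion'])[0][:,0]
E
python3 - <<'E'
from plant import cams
import cv2
from h import *
D={'scene':dict(tab=(238,192.6),catch=(214.9,206),keeper=(273,235.3),keeper2=(287.5,186.8),bat=(284.5,191),cas=(182,256),wat=(87.4,275.2),case=(222.3,237.9)),
'side':dict(tab=(264.7,182.1),catch=(279.5,168.5),keeper=(232.4,173.9),bat=(219.3,213.2),cas=(297.1,159.5),wat=(376.5,186.6),case=(272.5,222.6))}
Z=dict(tab=.136,catch=.136,keeper=.122,keeper2=.122,bat=.1,cas=.1,wat=0,case=0)
for n in D:
    m=cams.camera_model(n)
    for k,p in D[n].items(): print(n,k,atz(m,p,Z[k]).round(4))
    im=cv2.imread(f"pics/{n}0.png")
    cv2.imwrite(f"pics/{n}0c.png",cv2.resize(im[120:320,60:360] if n=='scene' else im[80:280,150:450],None,fx=2.66,fy=2.66,interpolation=cv2.INTER_CUBIC))
E
```

```text
scene tab [ 0.5575 -0.0218  0.136 ]
scene catch [ 0.5447 -0.082   0.136 ]
scene keeper [ 0.6781 -0.0644  0.122 ]
scene keeper2 [0.6224 0.0703 0.122 ]
scene bat [0.6127 0.0755 0.1   ]
scene cas [ 0.5582 -0.1998  0.1   ]
scene wat [ 0.3713 -0.309   0.    ]
scene case [ 0.5329 -0.0501  0.    ]
side tab [ 0.5574 -0.03    0.136 ]
side catch [ 0.5511 -0.0927  0.136 ]
side keeper [ 0.6489 -0.037   0.122 ]
side bat [0.6152 0.0767 0.1   ]
side cas [ 0.5499 -0.1927  0.1   ]
side wat [ 0.3606 -0.3095  0.    ]
side case [ 0.5444 -0.0476  0.    ]
```

View pics/scene0c.png

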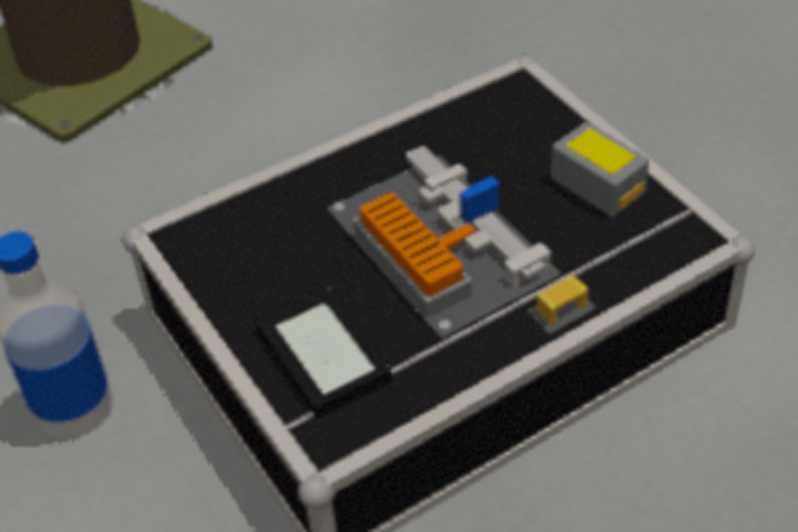

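View pics/side0c.png

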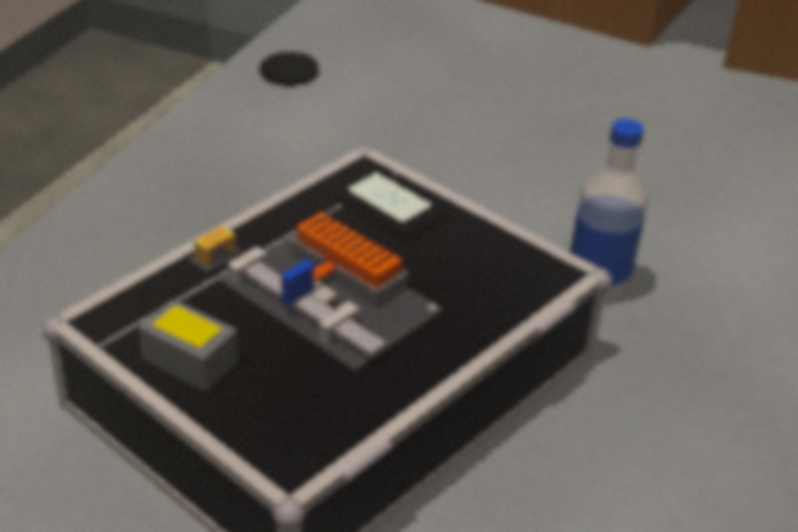

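View pics/scene0.png

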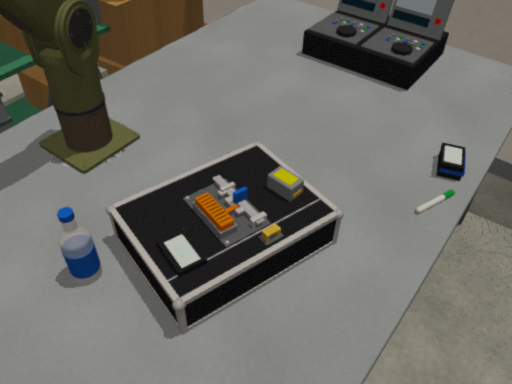

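```bash
cat > fit.py <<'E'
from plant import cams
from h import *
from scipy.optimize import least_squares
# lid corners, crop coords; order: (-x,+y),(+x,+y),(+x,-y),(-x,-y)
S=np.array([(525,64),(740,250),(318,486),(133,240)])/2.66+[60,120]
Q=np.array([(289,508),(57,328),(366,156),(598,274)])/2.66+[150,80]
M={n:cams.camera_model(n) for n in('scene','side')}
C=np.array([(-.147,.197),(.147,.197),(.147,-.197),(-.147,-.197)])
for n,p in(('scene',S),('side',Q)):
    P=np.array([atz(M[n],q,.1)[:2] for q in p]); 
    print(n,P.round(4).tolist(),P.mean(0).round(4),np.linalg.norm(P-np.roll(P,-1,0),axis=1).round(4))
def tf(v,L): 
    c,s=np.cos(v[2]),np.sin(v[2]); L=np.atleast_2d(L)
    return np.c_[v[0]+c*L[:,0]-s*L[:,1],v[1]+s*L[:,0]+c*L[:,1],L[:,2]]
# catch hypothesised: local centre (a,-.034), tab rear (a-.010,.034)
tabS=(238,192.6);tabQ=(264.7,182.1);cS=(214.9,206);cQ=(279.5,168.5)
def res(v):
    o=[]
    L=np.c_[C,np.full(4,.1)]
    o+=[(proj(M['scene'],tf(v,L))-S).ravel(),(proj(M['side'],tf(v,L))-Q).ravel()]
    L=[[v[3],-.034,.136],[v[3]-.01,.034,.136]]
    o+=[(proj(M['scene'],tf(v,L))-[cS,tabS]).ravel(),(proj(M['side'],tf(v,L))-[cQ,tabQ]).ravel()]
    return np.concatenate(o)
f=least_squares(res,[.57,-.06,-.3,0]); v=f.x
print(v, f.fun.reshape(-1,2).round(1).tolist())
np.save('v.npy',v)
print('catch,tab',tf(v,[[v[3],-.034,.136],[v[3]-.01,.034,.136]]).round(4).tolist())
def ov(n,off,out):
    im=cv2.imread(f'pics/{n}0.png');x,y=off
    im=cv2.resize(im[y:y+200,x:x+300],None,fx=2.66,fy=2.66,interpolation=cv2.INTER_CUBIC)
    a=v[3]
    rects=[np.c_[C,np.full(4,.1)],
     [[a+sx*.05,-.034+sy*.016,.136] for sx,sy in((1,1),(1,-1),(-1,-1),(-1,1))],
     [[a-.01,.034+sy*.016,z] for sy,z in((1,.146),(-1,.146),(-1,.126),(1,.126))]]
    for L in rects:
        p=(proj(M[n],tf(v,np.array(L)))-off)*2.66
        cv2.polylines(im,[p.round().astype(int)],True,(0,255,0),1)
    cv2.imwrite(out,im)
ov('scene',[60,120],'pics/ovs.png');ov('side',[150,80],'pics/ovq.png')
E
python3 fit.py
```

```text
scene [[0.4637, 0.176], [0.7434, 0.0862], [0.6275, -0.2813], [0.3511, -0.2022]] [ 0.5464 -0.0553] [0.2937 0.3853 0.2875 0.3947]
side [[0.457, 0.1823], [0.7303, 0.1004], [0.6145, -0.2696], [0.344, -0.1927]] [ 0.5365 -0.0449] [0.2853 0.3877 0.2813 0.3917]
[ 0.54211763 -0.05154722 -0.29364246  0.01551016] [[-0.9, -1.5], [0.5, -2.9], [-1.2, 0.0], [-0.4, -2.6], [0.0, -1.2], [-1.8, -2.8], [-1.6, -3.3], [0.5, -1.2], [-1.2, 2.3], [0.2, -0.4], [0.7, 1.4], [-1.9, 2.3]]
catch,tab [[0.5471, -0.0886, 0.136], [0.5572, -0.0206, 0.136]]
```

```bash
cat > tri.py <<'E'
from fit import *
def tri(ps,pq):
    A=[];b=[]
    for n,p in(('scene',ps),('side',pq)):
        o,d=ray(M[n],p);d/=np.linalg.norm(d);I=np.eye(3)-np.outer(d,d);A.append(I);b.append(I@o)
    return np.linalg.lstsq(np.vstack(A),np.hstack(b),rcond=None)[0]
if __name__=='__main__':
    for a,b in zip(S,Q): print(tri(a,b).round(4))
    for k in ((tabS,tabQ),(cS,cQ),((273,235.3),(232.4,173.9)),((284.5,191),(219.3,213.2)),((182,256),(297.1,159.5)),((87.4,275.2),(376.5,186.6))): print(tri(*k).round(4))
E
python3 tri.py | tail -10
python3 - <<'E'
from plant import cams
from h import *
for n in('scene','side'):
    T=cams.camera_model(n)['camera_from_world'];print(-T[:3,:3].T@T[:3,3])
E
```

```text
[0.4596 0.1799 0.0959]
[0.739  0.0933 0.0912]
[ 0.6212 -0.2789  0.0921]
[ 0.3456 -0.1994  0.0945]
[ 0.5574 -0.0252  0.1389]
[ 0.5481 -0.0861  0.1413]
[ 0.6657 -0.0539  0.1045]
[0.6139 0.0762 0.1002]
[ 0.5537 -0.1978  0.0951]
[ 0.3642 -0.3093 -0.0032]
[ 1.0077888  -0.5912608   0.82197829]
[0.16808344 0.69960759 0.7867713 ]
```

View pics/ovs.png

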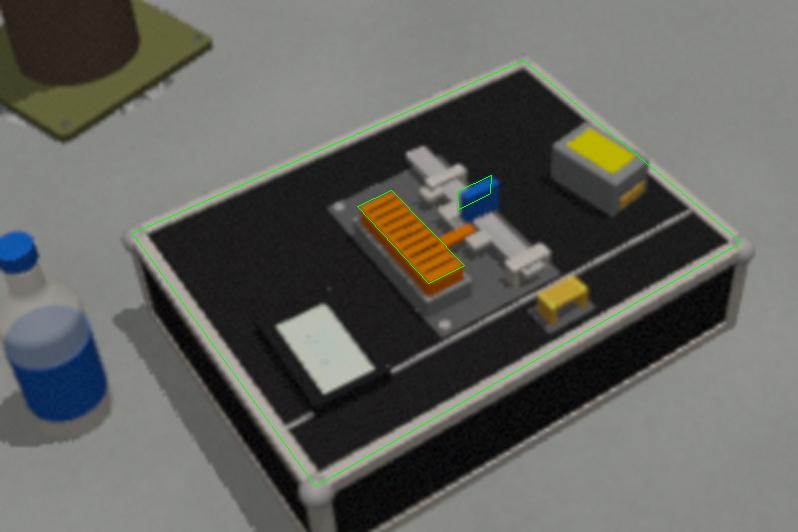

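View pics/ovq.png

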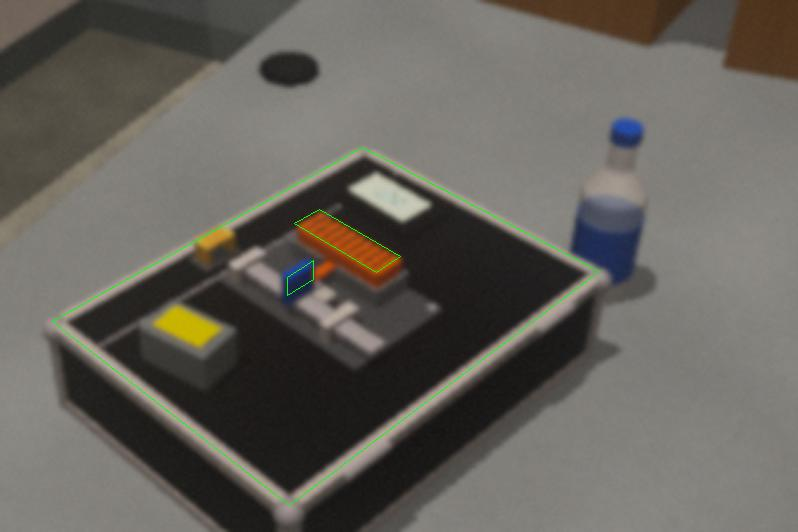

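```bash
sed -i 's/np.full(4,.1)\]$/np.full(4,.094)]/; s/np.full(4,.1)\],$/np.full(4,.094)],/' fit.py; grep -n "full(4" fit.py
cat >> fit.py <<'E'
g=tf(v,[[v[3]-.025,0,.2]])[0]; print('tool goal',g.round(4),'shift mm',((g-[.2086,-.5885,.2379])*1000).round(1))
E
python3 fit.py
```

```text
19:    L=np.c_[C,np.full(4,.094)]
32:    rects=[np.c_[C,np.full(4,.094)],
scene [[0.4637, 0.176], [0.7434, 0.0862], [0.6275, -0.2813], [0.3511, -0.2022]] [ 0.5464 -0.0553] [0.2937 0.3853 0.2875 0.3947]
side [[0.457, 0.1823], [0.7303, 0.1004], [0.6145, -0.2696], [0.344, -0.1927]] [ 0.5365 -0.0449] [0.2853 0.3877 0.2813 0.3917]
[ 0.54152833 -0.05136925 -0.29525135  0.01613389] [[-0.9, 0.3], [-0.1, -1.0], [-1.3, 1.6], [0.0, -0.9], [0.1, 1.0], [-1.3, -0.8], [-1.4, -1.4], [0.3, 1.0], [-1.2, 2.3], [0.2, -0.3], [0.7, 1.4], [-1.9, 2.2]]
catch,tab [[0.5471, -0.0886, 0.136], [0.5573, -0.0206, 0.136]]
tool goal [ 0.533  -0.0488  0.2   ] shift mm [324.4 539.7 -37.9]
```

Emit:
{"api": "drive_tool", "payload": {"series": [[[0,0,35,0,50],[0,0,35,0,50],[20,35,0,-0.06,50],[20,35,0,-0.06,50],[20,35,0,-0.06,50],[20,35,0,-0.06,50],[20,35,0,-0.06,50],[20,35,0,-0.06,50],[20,35,0,-0.06,50],[20,35,0,-0.06,50]]]}}

```text
clock: 1.8
tool_pos: [0.3696, -0.3076, 0.309]
eef_rot: [0.997, -0.071, 0.0, 0.0]
contact_force: [1.3, 0.1, 0.2]
opening: 0.565
```

Emit:
{"api": "drive_tool", "payload": {"series": [[[20,32,0,-0.02,50],[20,32,0,-0.02,50],[20,32,0,-0.02,50],[20,32,0,-0.02,50],[20,32,-10,-0.02,50],[20,32,-20,-0.02,50],[20,32,-30,-0.02,50],[20,32,-20,-0.013,50],[0,0,-10,0,50],[0,0,0,0,50]]]}}

```text
clock: 2.8
tool_pos: [0.528, -0.0523, 0.2174]
eef_rot: [0.99, -0.144, -0.002, 0.0]
contact_force: [0.1, -1.2, -0.3]
opening: 0.567
```

```bash
cat > look.py <<'E'
from fit import *
from plant import sensors,r
import sys
k=sys.argv[1]
s=sensors.get_state();print(s['clock'],s['tool_pos'].round(4),2*np.arctan2(s['eef_rot'][1],s['eef_rot'][0]),s['opening'],s['contact_force'].round(2))
m=cams.camera_model('wrist');im=cams.snapshot('wrist')
for n in('bolt_tab','catch_top'):
    print(n,[(d["at"],round(d["confidence"],2),atz(m,d["at"],.136).round(4).tolist()) for d in cams.mark_of('wrist',n)][:2])
a=v[3]
for L in ([[a+sx*.05,-.034+sy*.016,.136] for sx,sy in((1,1),(1,-1),(-1,-1),(-1,1))],[[a-.01,.034+sy*.016,z] for sy,z in((1,.146),(-1,.146),(-1,.126),(1,.126))]):
    cv2.polylines(im,[proj(m,tf(v,np.array(L))).round().astype(int)],True,(0,255,0),1)
cv2.imwrite(f'pics/w{k}.png',cv2.resize(im,None,fx=1.5,fy=1.5))
E
python3 look.py 1 | tail -3
```

```text
2.8 [ 0.528  -0.0523  0.2174] -0.2899391152849868 0.5671251611503093 [ 0.12 -1.18 -0.28]
bolt_tab [([203.6, 174.1], 0.73, [0.5572, -0.0187, 0.136])]
catch_top [([293.1, 163.0], 0.86, [0.5457, -0.0881, 0.136])]
```

View pics/w1.png

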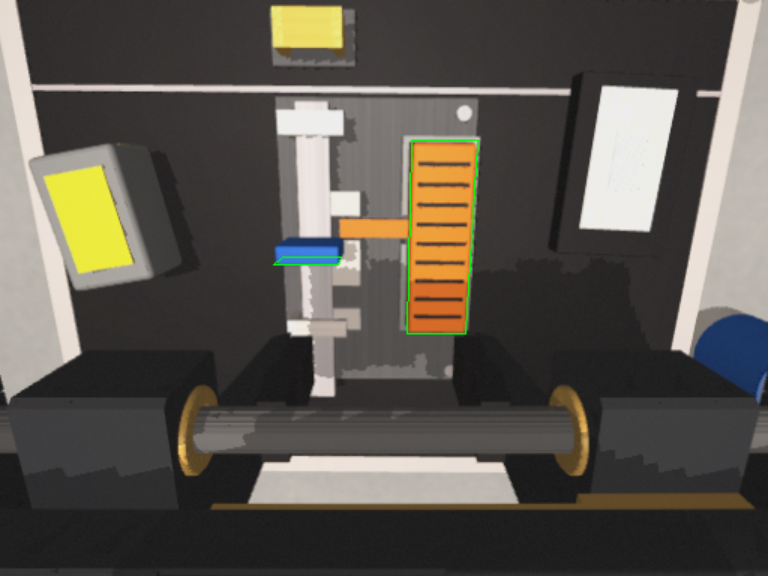

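Emit:
{"api": "drive_tool", "payload": {"series": [[[4.3,3.7,0,-0.005,50],[0,0,-25,0,50],[0,0,-25,0,50],[0,0,-17,0,50],[0,0,0,0,50],[0,0,0,0,50]]]}}

```text
clock: 3.55
tool_pos: [0.5337, -0.0498, 0.1525]
eef_rot: [0.989, -0.149, 0.001, 0.0]
contact_force: [0.0, -0.1, 0.7]
opening: 0.562
```

```bash
python3 look.py 2 | tail -3
```

```text
3.55 [ 0.5337 -0.0498  0.1525] -0.29818706976721654 0.5618340656999088 [ 0.04 -0.07  0.74]
bolt_tab [([195.0, 206.8], 0.92, [0.5568, -0.0204, 0.136])]
catch_top [([313.3, 191.1], 0.71, [0.546, -0.0877, 0.136])]
```

View pics/w2.png

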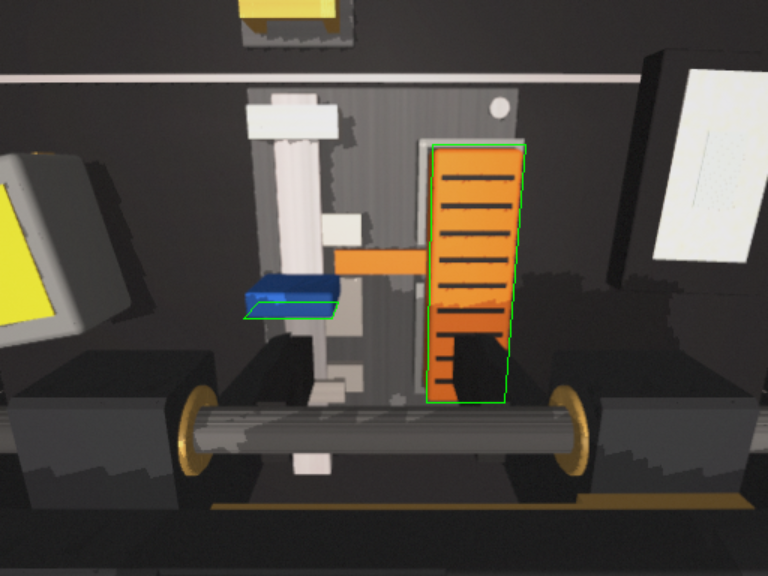

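Emit:
{"api": "drive_tool", "payload": {"series": [[[0,0,-8,0,50],[0,0,-6,0,50],[0,0,-5,0,50],[0,0,-5,0,50],[0,0,0,0,50],[0,0,0,0,50],[0,0,0,0,50]]]}}

```text
clock: 4.4
tool_pos: [0.5333, -0.0493, 0.1279]
eef_rot: [0.989, -0.148, 0.0, 0.0]
contact_force: [-1.2, 0.3, 6.3]
opening: 0.567
```

Emit:
{"api": "drive_tool", "payload": {"series": [[[0,0,-1,0,50],[3.8,-1.2,0,0,50],[3.8,-1.2,0,0,50],[3.8,-1.2,0,0,50],[3.8,-1.2,0,0,50],[3.8,-1.2,0,0,50],[3.8,-1.2,0,0,50],[0,0,0,0,50]]]}}

```text
clock: 5.2
tool_pos: [0.5517, -0.0555, 0.1264]
eef_rot: [0.989, -0.148, -0.005, 0.0]
contact_force: [-7.2, 2.8, 12.0]
opening: 0.573
```

```bash
python3 look.py 3 | tail -3
```

```text
5.2 [ 0.5517 -0.0555  0.1264] -0.2969556883515308 0.5728860203931044 [-7.19  2.77 11.97]
bolt_tab [([186.0, 227.4], 0.75, [0.5729, -0.0261, 0.136]), ([257.7, 193.4], 0.65, [0.5792, -0.0648, 0.136])]
catch_top [([314.8, 230.8], 0.95, [0.5526, -0.0861, 0.136])]
```

View pics/w3.png

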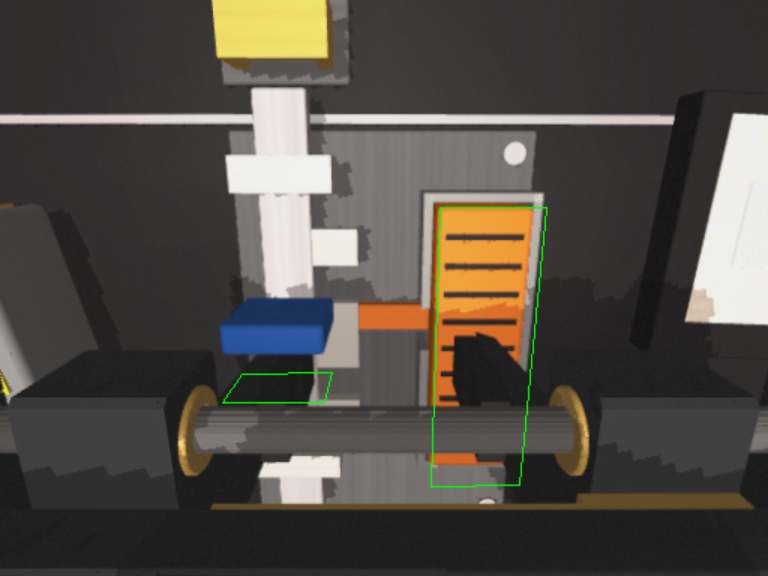

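Emit:
{"api": "drive_tool", "payload": {"series": [[[3.8,-1.2,0.5,0,50],[3.8,-1.2,0,0,50],[3.8,-1.2,0,0,50],[3.8,-1.2,0,0,50],[3.8,-1.2,0,0,50],[1.9,-0.6,0,0,50],[0,0,0,0,50],[0,0,0,0,50]]]}}

```text
clock: 6.15
tool_pos: [0.5736, -0.0623, 0.1266]
eef_rot: [0.989, -0.148, -0.004, 0.0]
contact_force: [-5.4, 2.3, 6.6]
opening: 0.57
```

```bash
python3 look.py 4 | tail -3
```

```text
6.15 [ 0.5736 -0.0623  0.1266] -0.2968709947332629 0.5697288088652073 [-5.36  2.29  6.59]
bolt_tab [([186.0, 228.9], 0.8, [0.594, -0.0326, 0.136]), ([479.6, 190.3], 0.29, [0.5716, -0.1732, 0.136])]
catch_top [([315.3, 269.3], 0.87, [0.5535, -0.0881, 0.136])]
```

View pics/w4.png

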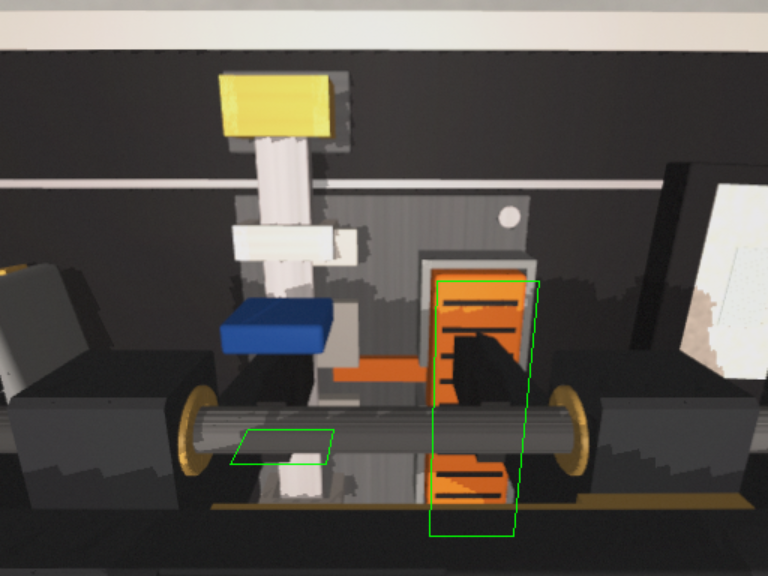

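Emit:
{"api": "drive_tool", "payload": {"series": [[[1.9,-0.6,0,0,50],[1.9,-0.6,0,0,50],[0,0,0,0,50],[0,0,0,0,50]]]}}

```text
clock: 6.7
tool_pos: [0.5764, -0.0632, 0.1266]
eef_rot: [0.989, -0.148, -0.005, 0.0]
contact_force: [-8.2, 2.5, 8.4]
opening: 0.565
```

Emit:
{"api": "drive_tool", "payload": {"series": [[[1.9,-0.6,0,0,50],[1.9,-0.6,0,0,50],[0,0,0,0,50],[0,0,0,0,50]]]}}

```text
clock: 7.1
tool_pos: [0.5766, -0.0632, 0.1264]
eef_rot: [0.989, -0.147, -0.008, 0.0]
contact_force: [-14.7, 4.7, 14.9]
opening: 0.568
```

```bash
python3 look.py 5 | tail -3
```

```text
7.1 [ 0.5766 -0.0632  0.1264] -0.29465795021547636 0.5682278200869064 [-14.66   4.69  14.89]
bolt_tab [([186.5, 228.2], 0.67, [0.5974, -0.034, 0.136])]
catch_top [([315.3, 276.2], 0.82, [0.5527, -0.0882, 0.136])]
```

View pics/w5.png

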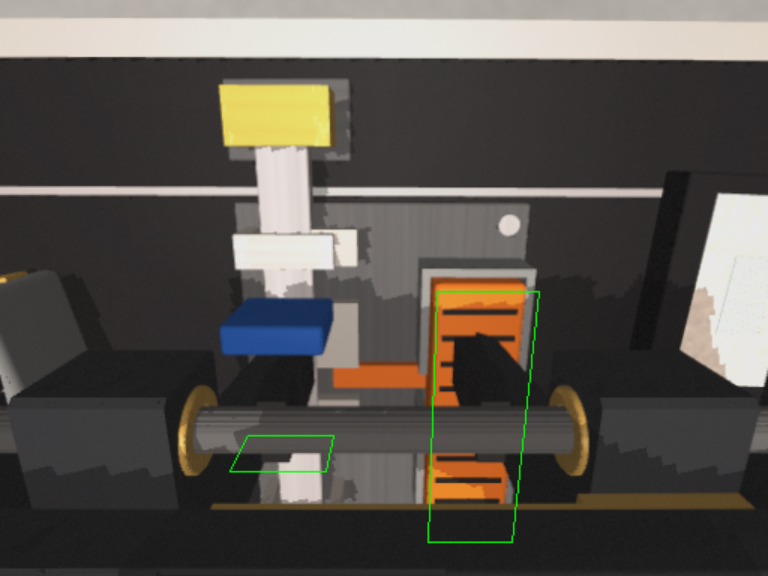

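Emit:
{"api": "drive_tool", "payload": {"series": [[[-1.9,0.6,0,0,50],[0,0,4,0,50],[0,0,5,0,50],[0,0,5,0,50],[-3.8,1.2,10,0,50],[0,0,20,0,50],[0,0,30,0,50],[-20,6,30,0,50],[0,0,0,0,50],[0,0,0,0,50]]]}}

```text
clock: 8.25
tool_pos: [0.5595, -0.0579, 0.232]
eef_rot: [0.989, -0.148, 0.001, -0.0]
contact_force: [0.8, -0.4, 0.1]
opening: 0.568
```

```bash
python3 look.py 6 | tail -3
python3 - <<'E'
from plant import cams
import cv2
from h import *
for n in('scene','side'):
    im=cams.snapshot(n); x,y=(60,120) if n=='scene' else (150,80)
    cv2.imwrite(f'pics/{n}6.png',cv2.resize(im[y:y+200,x:x+300],None,fx=2.66,fy=2.66,interpolation=cv2.INTER_CUBIC))
E
```

```text
8.25 [ 0.5595 -0.0579  0.232 ] -0.2971339905975555 0.5679159286307361 [ 0.83 -0.38  0.06]
bolt_tab [([214.1, 156.0], 0.68, [0.5989, -0.0343, 0.136]), ([294.3, 197.9], 0.6, [0.545, -0.0879, 0.136])]
catch_top [([296.5, 196.2], 0.71, [0.5459, -0.0901, 0.136])]
```

View pics/w6.png

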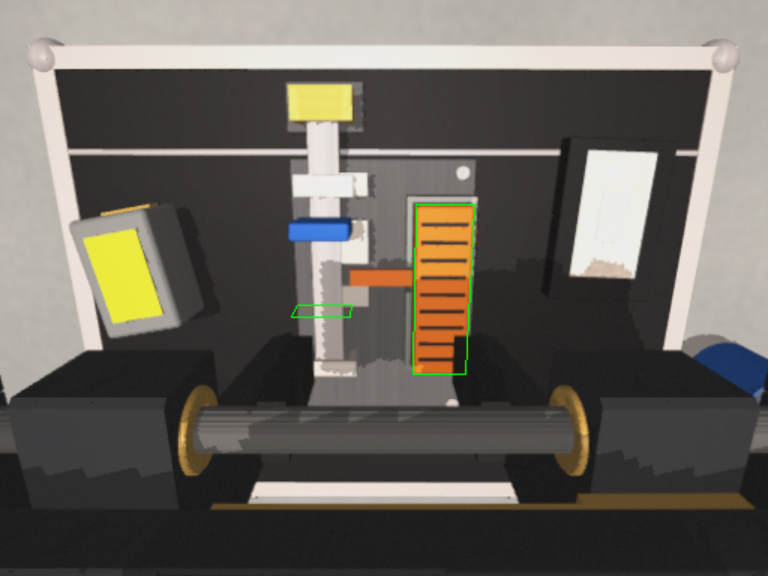

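View pics/scene6.png

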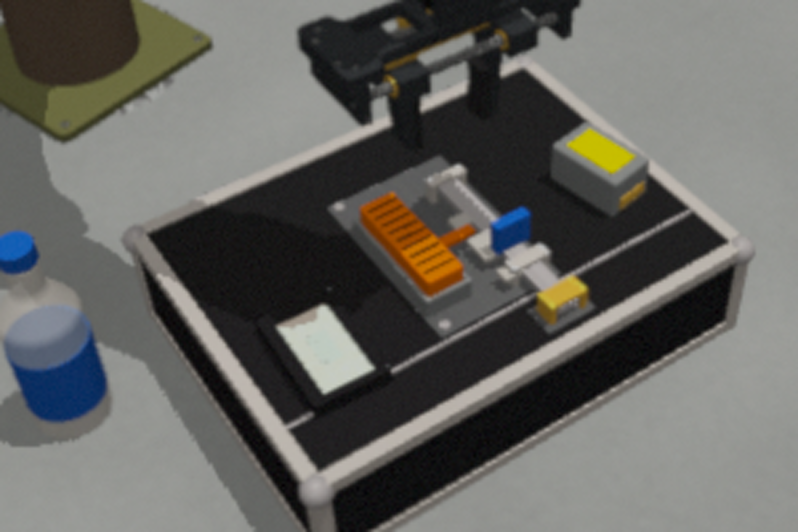

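View pics/side6.png

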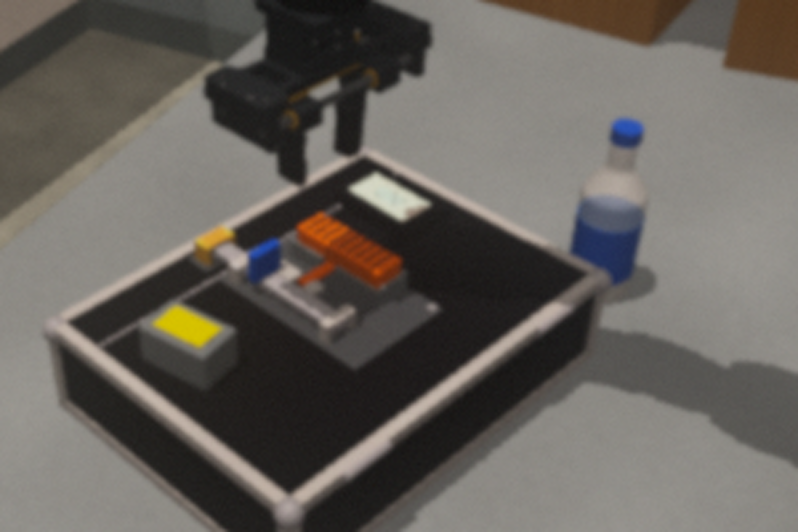

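The catch matches its raised outline and looks the same as before. The bolt tip is in the brass keeper, the bystanders haven't moved, and the fingers are clear.

```bash
python3 -c "
from plant import r
print(r.finish_job())"
```

```text
the job is handed in; nothing more can be done
None
```

I locked the case and handed the job in at about 8.5 s of the allowed 35 s; the hand-in gave no verdict. With the fingers 50 mm apart, one fingertip held the catch down about 8–10 mm. The other pushed the blue tab to the bolt's end stop, where motion stopped and the push force rose to about 15 N. I then eased off and lifted straight up, so the catch sprang back.

**Last checks:**
- **Bolt:** it shows in the brass keeper. The tab measured about 44 mm of travel, which matches the 42 mm stop within measuring error.
- **Catch:** it matches its raised outline at 136 mm in the wrist view.
- **Bystanders:** the battery, cassette and bottle look unmoved in the scene and side pictures. I judged this by eye and did not measure it.
- **Robot:** the contact force is within about 1 N of zero, and the fingers are about 85 mm clear above the lock.

**Disagreements:**
- **Case corners:** the scene and side views first disagreed by about 14 mm, because I took the corners as 100 mm high. Refitting at 94 mm settled it, and the wrist view agreed.
- **Networks:** they gave a few false second hits for the tab and the keeper, which I ignored.

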